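# Ready a dosing pump for priming: hang the catch can, fit the knob and hold it down

### The arm

A 6-joint arm with a two-finger parallel gripper is mounted at the origin on the work surface. World frame = base frame: x ahead of the robot, y to its left, z up, the work surface at z = 0. Lengths are in m, angles in rad, forces in N, time in s.
With the tool pointing down it reaches from about 0.35 to 0.95 m from the base axis. Payload 17.4 kg.
Tool frame: the origin (TCP) lies midway between the tips of the shut fingers; the grasp point (between the pads) lies 19 mm behind it (ctrl.pinch_z is the distance from the TCP to the grasp point, in m); z points along the fingers, y is the line along which they close (so a half turn about z gives the same grasp; the last joint's range is limited). The gripper opens to 93 mm and grips with 3 to 60 N. Pads are 15 mm wide; open, the fingers measure 128 mm over their backs; the gripper's body (75 mm by 188 mm) begins 65 mm behind the grasp point.
Start: joints at [1.068, 0.116, 1.442, -0, 1.584, -0.038], TCP at [0.303, 0.603, 0.197] pointing down, gripper open.
Joint ranges: [-2.83, 2.83], [-0.83, 2.19], [0.07, 2.5], [-1.14, 4.28], [0.01, 3], [-2.97, 2.97]. Speed limits (rad/s): [1.89, 1.89, 2.22, 3.14, 3.14, 3.14].

### API

Orientations are given as [roll, pitch, yaw] about the fixed x, y, z axes, in that order (R = Rz(yaw) Ry(pitch) Rx(roll)).
In Python, from cell import monitor, imaging, ticket, ctrl gives the robot as it stands.
- The arm moves only by the tool send_rows, never from a script. Its arguments are lists of equal length, an entry for each row: "translation": the shift along the tool's x, y, z scaled (see below), a list of three; "dr": the turn, a rotation vector about the tool's x, y, z scaled (see below), a list of three. In form: {"translation": [[dx, dy, dz], ...], "dr": [[wx, wy, wz], ...]}. A call has exactly 8 rows; each row is the pose to reach, as a shift and turn from the pose commanded when the call began, along the tool's axes at that moment, turning the shorter way round; what a row does not reach only later rows make up. The controller multiplies each number of a shift by 60 cm and each number of a turn by 180 degrees. A row lasts 1/12 s, in which the tool goes at most 41.7 mm and 7.16 degrees, less where a joint would pass 70% of its speed; a pose out of reach is approached as far as the arm can. A call with a number of a shift or a turn outside -1 to 1 is refused whole. A call with a gripper value outside its range is refused whole. "gripper" is the closure, from 0 (fully open) to 1 (shut), set as the call begins (left out, the last holds). The fingers move at their own pace and stop on an object; "force" is the grip in N (left out, the last holds). Time passes only in rows, so rows that repeat a pose let the fingers close, or fill a call up. It gives the time, the measured TCP pose, the force, the opening and the grip force at its end, in the units of the state.
- monitor.read_state(): the state, without advancing time (a new reading comes with each control period).
- imaging.grab_frame(name): name is "scene" or "top"; returns the picture (480x640x3 uint8, red, green, blue); there is no depth.
- imaging.camera_info(name): a dict with "fovy" (degrees; the focal length in pixels is half the picture's height over the tangent of half this angle, whatever the lens; pixels are square), "cx", "cy" (the principal point, pixels), "k1" (the pictures are not rectified: a ray, as slopes to the right and down, at radius r is drawn at 1 + k1 r^2 times it, then the intrinsics apply), "view" (4x4, takes a point from world to camera coordinates). Camera axes: x right, y down, z forward; pixel columns grow to the right and rows downward; lengths in m; the calibration is good to about 2 mm. A picture is of the moment at which its call begins. camera_info takes no time and is no camera call.
- ticket.close_job(): hands the job in; it is judged then, once.
The state is a dict: "clock": time; "qpos": joint angles; "joint_vel": joint speeds; "effort": joint torques, N m; "eef_pos": TCP position; "ee_rot": TCP orientation; "wrist_force": force on the tool from outside, world axes, zero at the start; "moment": the same for the moment, N m; "opening": opening from 0.0 (shut) to 1.0 (fully open); "gripper_force": force on a finger pad.
Only numpy, scipy, OpenCV 4.12 (cv2) and the standard library are available. Lean on these libraries where they do the work, as an engineer would, in place of code of your own. Each camera call takes 0.05 s, during which the arm holds its last target. There are 200 camera calls.

### The job

Get the dosing pump ready and prime it: first hang the small steel catch can by its bail on the hook at the pump's side and let go of it, then fit the loose control knob the right way round onto the pump's D-shaped shaft, fully home, and press it all the way down against the shaft's spring. Finish while still holding the knob pressed down, with the can still hanging, and leave the bottle, beaker and vials standing where they are.

Things in the scene. Friction and masses are not known exactly. Their poses are not given: they have to be found in the camera images.
- can: Loose open steel catch can, about 0.18 kg, standing upright: round, 80 mm across, rim 55 mm high, with a rigid square-shouldered bail (bucket handle, 8 mm round bar) standing over it. Origin: centre of its underside, z up; the bail lies in its y-z plane: two uprights at y = +-41 mm joined by a level top bar.
- bail (a point): Middle of the axis of the can's bail bar, 125 mm above the can's underside. The bar runs along y, straight for 34 mm either side of this point, 8 mm thick. Free height between rim and underside of the bar: 66 mm. Axes as the can's. Gripped about 20 mm to one side of the middle, the fingers pass beside the hook rod.
- pump: Fixed white dosing pump, 200 x 200 x 95 mm high, at a slight yaw. Origin: centre of its underside; x points to its rear, away from the robot at yaw 0; y to its left. The shaft stands on its top at (x -45, y +30) mm; the hook is at its right side (-y), 90 mm out from its wall.
- hook (a point): Where the middle of the bail bar's axis rests when the can hangs (pump frame x -60, y -190, z 163 mm; axes as the pump's). The hook is an 8 mm round steel rod along the pump's x: a flat valley 30 mm long, its top 4 mm below this point, rising behind (+x) to a level arm 20 mm higher; its post is over 110 mm behind. A hung can has its underside 38 mm above the table.
- hook_end (a point): Upturned free end of the hook rod (centre of its 8 mm round end): 40 mm in front (-x of the pump) of hook and 17 mm above it. The bail must come from the front: its bar over this end, the rod between bar and rim, then down into the valley.
- shaft_tip (a point): Centre of the end face of the upright steel D-shaft, 121 mm above the table unpressed. The shaft is 16 mm in diameter with one flat 3 mm from its axis, stands 26 mm above the pump's top, edge chamfered at the tip. x points out of the flat, level; z up. A thin collar at its foot has a pointed tab on the flat's side, reaching 26 mm from the axis. Stiff to turn (0.5 N m).
- prime (a joint): How far the shaft is pressed down against its spring, m: 0 free, 0.006 fully down. It starts to yield at 4 N and is fully down at about 9 N; it springs back when let go.
- knob: Loose black knob, 0.06 kg, bore down: round skirt 50 mm across, 20 mm high; on it a grip bar 14 mm wide, 20 mm high (40 mm in all) along x, flat-sided from x -24 to +14, tapering to a pointer nose at +32 mm. Origin: centre of its underside, on the bore's axis; z up, x to the pointer. Home, its origin is 14 mm below the shaft's tip. (A plain round black cap, 48 mm across, is not the knob.)
- bore (a point): Mouth of the knob's D-bore, at the knob's origin and with its axes. The bore is 14 mm deep, 17.6 mm across, with a flat 3.8 mm from its axis on the pointer's side: it fits the shaft only with the pointer on the side of the shaft's flat (play about 0.15 rad and 0.8 mm).
- pointer (a point): Tip of the knob's pointer nose, 32 mm from the knob's axis along its x, 27 mm above its underside.
- spindle (a joint): Turn of the shaft and collar relative to the pump, rad, counter-clockwise from above: at 0 the flat faces the pump's +x.
- bottle: Amber bottle, 64 mm across, 120 mm high: bystander. Origin: centre of its underside.
- beaker: Glass beaker, 68 mm across, 70 mm high: bystander. Origin: centre of its underside.
- vial_a: Small amber vial, 30 mm across, 50 mm high: bystander. Origin: centre of its underside.
- vial_b: As vial_a: bystander.
Things that resemble listed ones, but are neither listed nor needed, are in the scene too. Of the things shaped like the knob, the black one is meant.

How it is judged:
By the outcome, as a careful person would: the job done as asked, in the order asked, and still so for the second after the job is handed in, while the arm keeps its last pose, push and grip.
It also fails if it takes over 54 s, if anything falls off the work surface, if the arm or the gripper's body presses on something with over 40 N, if the wrist force passes 120 N, or if a joint passes its speed limit or range.

## Working session

There is one attempt and no reset: what is moved stays moved. The work goes in short steps, Python scripts to look and compute and a tool call to move; the robot and the scene stay as the last step left them, time stands still between calls to the robot, and variables do not carry over. Pictures are saved under pics/ and viewed, at most 10 in all, crops included, and the job is handed in when it is done.

Besides the shell and the picture viewer there is one more tool, called after ">>>" as name(argument=value, ...) on one line, values as JSON. send_rows: Moves the arm, as the interface text tells. Shifts and turns lie within -1 to 1; 1 stands for 60 cm of shift or 180 degrees of turn. Its arguments: {"type":"object","properties":{"translation":{"type":"array"},"dr":{"type":"array"},"gripper":{"type":"number"},"force":{"type":"number"}},"required":["translation","dr"]}

```bash
ls; mkdir -p pics; python3 - <<'E'
from cell import monitor, imaging, ticket, ctrl
import cv2
for n in("scene","top"):
    f=imaging.grab_frame(n); cv2.imwrite(f"pics/{n}0.png",f[:,:,::-1]); print(imaging.camera_info(n))
print(monitor.read_state(), ctrl.pinch_z)
E
```

```text
pics
{'fovy': 56.58567762702997, 'cx': 321.7937880473749, 'cy': 239.00699265100982, 'k1': -0.11274801719278293, 'view': array([[-0.47656001,  0.87906421, -0.01169015,  0.23729257],
       [ 0.53378322,  0.27875877, -0.79835394, -0.18774737],
       [-0.69854565, -0.38670357, -0.60207501,  1.33411753],
       [ 0.        ,  0.        ,  0.        ,  1.        ]])}
{'fovy': 56.59888451700952, 'cx': 322.03860091716183, 'cy': 245.95809629644293, 'k1': -0.03420719056046781, 'view': array([[-0.01092058, -0.99993745, -0.00241432,  0.00797027],
       [-0.99670031,  0.01107938, -0.08040988,  0.54394624],
       [ 0.0804316 ,  0.00152823, -0.99675896,  1.15481725],
       [ 0.        ,  0.        ,  0.        ,  1.        ]])}
{'clock': 0.1, 'qpos': array([ 1.06817589e+00,  1.16449400e-01,  1.44216270e+00,  1.53617997e-05,
        1.58399307e+00, -3.77899962e-02]), 'joint_vel': array([ 0.00154933, -0.00151705, -0.00186264, -0.00130492,  0.00280112,
       -0.0004519 ]), 'effort': array([ 1.87430815e-03, -7.22888875e+01, -6.23868656e+01,  7.81391887e-02,
        2.28014623e-02, -1.56873460e-05]), 'eef_pos': array([0.30248941, 0.60321626, 0.19649355]), 'ee_rot': array([-3.14058144e+00, -5.36036291e-05,  2.67676238e+00]), 'wrist_force': array([-0.08259464, -0.94545584, -0.15606542]), 'moment': array([-0.00206356,  0.00576742, -0.02266348]), 'gripper_force': 0.0, 'opening': 0.99708983457612} 0.0188
```

View pics/scene0.png

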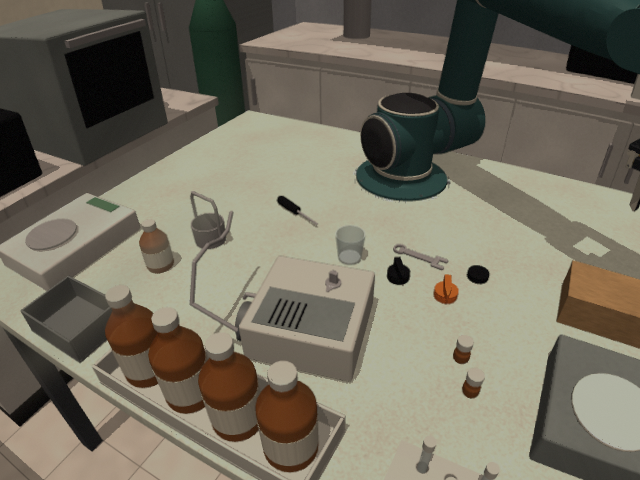

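View pics/top0.png

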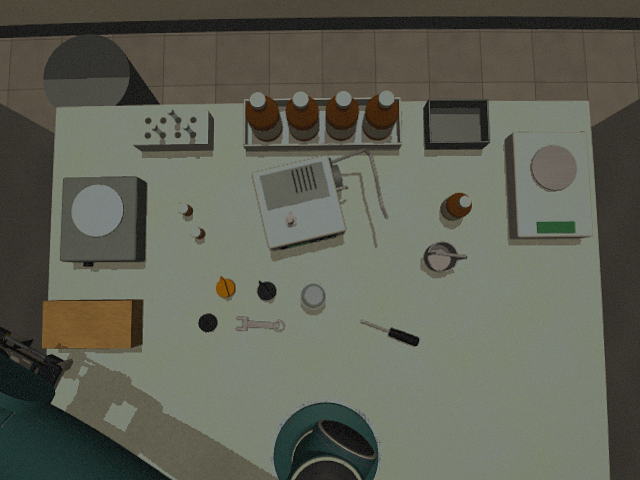

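The pictures show: 
- Can at top (440,256) and scene (207,230).
- Black knob at top (267,290) and scene (399,272).
- Orange knob (decoy) at top (226,287).
- Plain black cap (decoy) at top (207,322).
- Hook rod, end near top (385,215).
- Shaft at top (291,219).
- Beaker at top (313,296), right beside the knob.

I choose the black knob with a pointer. Next, one composite close crop.

```bash
cat > h.py <<'E'
import numpy as np, cv2
from cell import monitor, imaging, ticket, ctrl
from scipy.spatial.transform import Rotation as R
C={n:imaging.camera_info(n) for n in("scene","top")}
def K(n):
    c=C[n]; f=240/np.tan(np.radians(c["fovy"])/2)
    return np.array([[f,0,c["cx"]],[0,f,c["cy"]],[0,0,1.]]), np.array([c["k1"],0,0,0,0])
def ray(n,px):
    k,d=K(n); V=C[n]["view"]
    u=cv2.undistortPoints(np.array([[px]],float),k,d)[0,0]
    return -V[:3,:3].T@V[:3,3], V[:3,:3].T@np.array([*u,1])
def plane(n,px,z):
    o,r=ray(n,px); return o+r*(z-o[2])/r[2]
def tri(pt,ps):
    A=[];b=[]
    for n,p in(("top",pt),("scene",ps)):
        o,r=ray(n,p); r=r/np.linalg.norm(r); P=np.eye(3)-np.outer(r,r); A.append(P); b.append(P@o)
    A=np.vstack(A);b=np.hstack(b); x=np.linalg.lstsq(A,b,rcond=None)[0]
    return x, np.linalg.norm(A@x-b)
def proj(n,X):
    k,d=K(n);V=C[n]["view"]
    return cv2.projectPoints(np.atleast_2d(np.array(X,float)),cv2.Rodrigues(V[:3,:3])[0],V[:3,3],k,d)[0][:,0]
def crop(im,x,y,w,h,s): return cv2.resize(im[y:y+h,x:x+w],None,fx=s,fy=s,interpolation=cv2.INTER_CUBIC)
def delta(pos,ypr=None):
    """shift & turn scaled, tool axes, from measured pose; ypr=target [r,p,y]"""
    s=monitor.read_state(); r0=R.from_euler('xyz',s["ee_rot"])
    t=r0.inv().apply(np.array(pos)-s["eef_pos"])/0.6
    w=(r0.inv()*R.from_euler('xyz',ypr)).as_rotvec()/np.pi if ypr is not None else np.zeros(3)
    return t.round(4),w.round(4)
E
python3 - <<'E'
from h import *
t=cv2.imread("pics/top0.png");s=cv2.imread("pics/scene0.png")
a=np.hstack([crop(t,240,150,100,75,4),crop(t,330,140,100,75,4).copy()])
a=np.hstack([crop(t,246,188,100,75,4),crop(t,372,190,100,75,4)])
b=np.hstack([crop(s,175,180,100,75,4),crop(s,320,252,100,75,4)])
im=np.clip(np.vstack([a,b]).astype(float)*1.6,0,255).astype('uint8'); cv2.imwrite("pics/c1.png",im)
hsv=cv2.cvtColor(t,cv2.COLOR_BGR2HSV)
m=(t.max(2)<50).astype('uint8'); sub=np.zeros_like(m); sub[275:305,250:282]=m[275:305,250:282]
M=cv2.moments(sub,True); c=(M['m10']/M['m00'],M['m01']/M['m00']); print(c,M['m00'],plane("top",c,.02))
for l,p,z in(("shaft",(291,219),.121),("can",(440,256),.055),("hookend",(385,215),.18)): print(l,plane("top",p,z))
E
```

```text
(266.20973782771534, 290.51310861423224) 267.0 [0.42840183 0.1498706  0.02      ]
shaft [0.60255857 0.07652373 0.121     ]
can [ 0.51212384 -0.30039268  0.055     ]
hookend [ 0.60101062 -0.14373373  0.18      ]
```

View pics/c1.png

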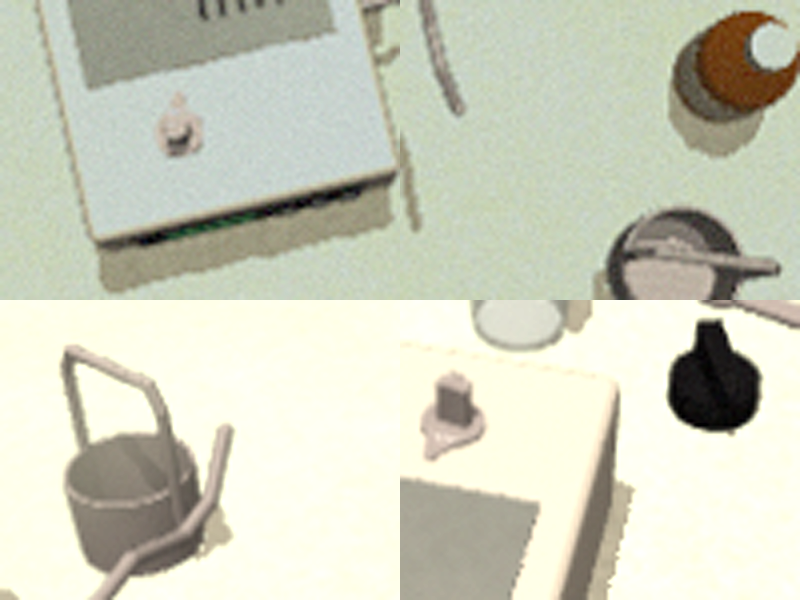

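```bash
python3 - <<'E'
from h import *
t=cv2.imread("pics/top0.png");s=cv2.imread("pics/scene0.png")
a=np.hstack([crop(t,247,270,40,30,10),crop(t,415,235,60,45,400/60)])
b=np.hstack([crop(s,380,255,40,30,10),crop(t,275,200,40,30,10)])
im=np.clip(np.vstack([a,b]).astype(float)*1.6+20,0,255).astype('uint8'); cv2.imwrite("pics/c2.png",im)
print("hookend",tri((387.5,218),(231.5,212.5)))
print("bailL",tri((431,252),(213,201)),"bailR",tri((465.7,256.8),(192.5,192.5)))
print("tip",tri((290.5,220),(333.7,272.5)),"tab",tri((291,212.5),(328,291.5)))
p=[plane("top",q,.095) for q in((271.7,248),(344.7,232.5))];d=p[0]-p[1];print(p,np.arctan2(-d[0],d[1]),np.linalg.norm(d))
# can rim
E
```

```text
hookend (array([ 0.59388966, -0.14892391,  0.17527887]), np.float64(0.0018623199447636554))
bailL (array([ 0.51957174, -0.26204345,  0.12751171]), np.float64(0.0036963550506423208)) bailR (array([ 0.50485088, -0.3442446 ,  0.12015439]), np.float64(0.0023736082533323366))
tip (array([0.59987992, 0.07958484, 0.11709042]), np.float64(0.002462748388870244)) tab (array([0.62284695, 0.080079  , 0.08894341]), np.float64(0.0021668596044930877))
[array([0.53441661, 0.12656643, 0.095     ]), array([ 0.57098117, -0.05473212,  0.095     ])] 0.19901183527317648 0.18494900296758432
```

View pics/c2.png

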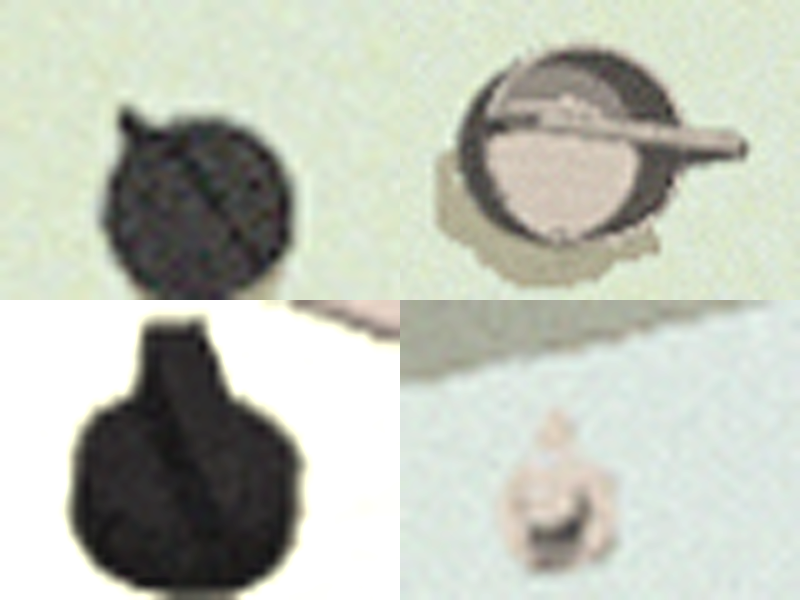

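The top view shows the knob's pointer nose at (259.5,281) and its skirt centre near (267,290.5). The shaft collar is at (290.7,221.5) with its tab at (290.5,211.4), and the bail runs from (431,252) to (465.7,257). The picks are confirmed, so I'll move to the can.

```bash
python3 - <<'E'
from h import *
c=plane("top",(267,290.5),.02);p=plane("top",(259.5,281),.027);d=p-c;print("knob",c,p,np.linalg.norm(d),np.arctan2(d[1],d[0]))
c=plane("top",(290.7,221.5),.096);p=plane("top",(290.5,211.3),.096);d=p-c;print("shaft",c,np.linalg.norm(d),np.arctan2(d[1],d[0]))
print("bottlecap",plane("top",(465,200),.12),"beaker",plane("top",(313,296),.07))
a=-.18; m=np.array([.5115,-.3025,0]); g=m+.02*np.array([-np.sin(a),np.cos(a),0]); print(g)
print(delta(g+[0,0,.24],[np.pi,0,a+np.pi/2]))
E
```

```text
knob [0.42841528 0.14779246 0.02      ] [0.45347709 0.16651004 0.027     ] 0.03205373413082349 0.6414863448487065
shaft [0.59986838 0.07907868 0.096     ] 0.025610877799109026 0.014509252891929598
bottlecap [ 0.64502566 -0.34924349  0.12      ] beaker [0.41435548 0.02596691 0.07      ]
[ 0.51508059 -0.28282313  0.        ]
(array([-0.9787, -1.1613, -0.0714]), array([-3.000e-04,  2.000e-04,  4.093e-01]))
```

>>> send_rows(translation=[[-0.49,-0.58,-0.07],[-0.49,-0.58,-0.07],[-0.49,-0.58,-0.07],[-0.49,-0.58,-0.07],[-0.49,-0.58,-0.07],[-0.49,-0.58,-0.07],[-0.49,-0.58,-0.07],[-0.49,-0.58,-0.07]], dr=[[0,0,0.205],[0,0,0.205],[0,0,0.205],[0,0,0.205],[0,0,0.205],[0,0,0.205],[0,0,0.205],[0,0,0.205]], gripper=0.5, force=50)

```text
clock: 0.77
eef_pos: [0.3802, 0.2788, 0.2277]
ee_rot: [-3.142, 0.0, 2.033]
wrist_force: [1.2, -0.1, 0.6]
opening: 0.511
gripper_force: 0.0
```

```bash
python3 -c "
from h import *
print(monitor.read_state()['eef_pos'],delta([.515,-.283,.24],[np.pi,0,1.391]))"
```

```text
[0.38015513 0.27883782 0.2276956 ] (array([-0.9384, -0.2164, -0.0204]), array([-0.    ,  0.    ,  0.2044]))
```

>>> send_rows(translation=[[-0.938,-0.216,-0.02],[-0.938,-0.216,-0.02],[-0.938,-0.216,-0.02],[-0.938,-0.216,-0.02],[-0.938,-0.216,-0.02],[-0.938,-0.216,-0.02],[-0.938,-0.216,-0.02],[-0.938,-0.216,-0.02]], dr=[[0,0,0.204],[0,0,0.204],[0,0,0.204],[0,0,0.204],[0,0,0.204],[0,0,0.204],[0,0,0.204],[0,0,0.204]])

```text
clock: 1.43
eef_pos: [0.458, -0.0455, 0.2347]
ee_rot: [3.141, -0.0, 1.392]
wrist_force: [0.7, -0.4, 0.9]
opening: 0.497
gripper_force: 0.0
```

```bash
python3 -c "
from h import *
print(delta([.515,-.283,.20],[np.pi,0,1.391]))"
```

```text
(array([-0.3725,  0.164 ,  0.058 ]), array([ 0.0001, -0.    ,  0.0002]))
```

>>> send_rows(translation=[[-0.3725,0.164,0.058],[-0.3725,0.164,0.058],[-0.3725,0.164,0.058],[-0.3725,0.164,0.058],[-0.3725,0.164,0.058],[-0.3725,0.164,0.058],[-0.3725,0.164,0.058],[-0.3725,0.164,0.058]], dr=[[0,0,0],[0,0,0],[0,0,0],[0,0,0],[0,0,0],[0,0,0],[0,0,0],[0,0,0]])

```text
clock: 2.1
eef_pos: [0.5149, -0.2821, 0.1984]
ee_rot: [-3.139, -0.001, 1.389]
wrist_force: [0.1, -0.5, 0.3]
opening: 0.499
gripper_force: 0.0
```

```bash
python3 - <<'E'
from h import *
print(monitor.read_state()['eef_pos'],delta([.515,-.283,.106],[np.pi,0,1.391]))
s=imaging.grab_frame("scene")[:,:,::-1];t=imaging.grab_frame("top")[:,:,::-1]
a=np.hstack([crop(t,400,200,100,75,4),crop(s,160,150,100,75,4)])
cv2.imwrite("pics/c3.png",np.clip(a*1.5,0,255).astype('uint8'))
E
```

```text
[ 0.51486329 -0.28209214  0.198426  ] (array([-0.0016,  0.0009,  0.154 ]), array([-0.0008, -0.0003, -0.0005]))
```

View pics/c3.png

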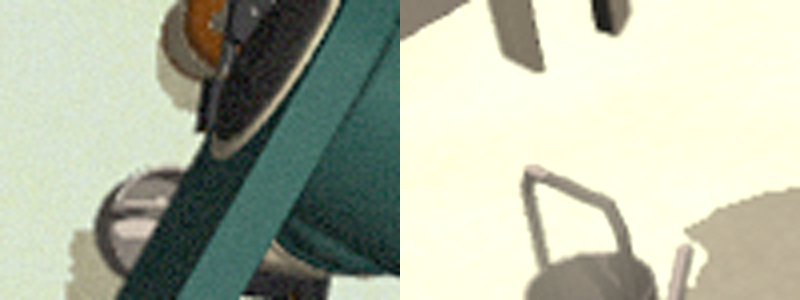

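The fingers straddle the bail: in the scene crop they show at (520,60) and (610,20), above the bar running (530,170)–(610,200). I'll descend and grip.

>>> send_rows(translation=[[0,0,0.154],[0,0,0.154],[0,0,0.154],[0,0,0.154],[0,0,0.154],[0,0,0.154],[0,0,0.154],[0,0,0.154]], dr=[[0,0,0],[0,0,0],[0,0,0],[0,0,0],[0,0,0],[0,0,0],[0,0,0],[0,0,0]])

```text
clock: 2.87
eef_pos: [0.5159, -0.2811, 0.1094]
ee_rot: [3.139, 0.001, 1.392]
wrist_force: [-0.3, 0.2, -0.8]
opening: 0.497
gripper_force: 0.0
```

>>> send_rows(translation=[[0,0,0],[0,0,0],[0,0,0],[0,0,0],[0,0,0],[0,0,0],[0,0,0],[0,0,0]], dr=[[0,0,0],[0,0,0],[0,0,0],[0,0,0],[0,0,0],[0,0,0],[0,0,0],[0,0,0]], gripper=1)

```text
clock: 3.53
eef_pos: [0.5155, -0.2808, 0.1078]
ee_rot: [3.141, 0.0, 1.392]
wrist_force: [0.6, 0.2, 2.2]
opening: 0.014
gripper_force: 1.5
```

```bash
python3 - <<'E'
from h import *
print(monitor.read_state())
s=imaging.grab_frame("scene")[:,:,::-1];t=imaging.grab_frame("top")[:,:,::-1]
a=np.hstack([crop(t,400,200,100,75,4),crop(s,160,150,100,75,4)])
cv2.imwrite("pics/c4.png",np.clip(a*1.5,0,255).astype('uint8'))
E
```

```text
{'clock': 3.5333, 'qpos': array([-5.42370128e-01, -3.71874594e-02,  1.74500980e+00,  1.69254083e-04,
        1.43311237e+00, -3.63478032e-01]), 'joint_vel': array([ 0.0003375 , -0.00143557, -0.00504189, -0.00050759, -0.00196775,
       -0.00068492]), 'effort': array([-5.54649532e-01, -5.49483919e+01, -5.74857581e+01, -2.26632957e-01,
        3.96296913e-01,  4.69244915e-03]), 'eef_pos': array([ 0.51551056, -0.28083936,  0.10775674]), 'ee_rot': array([3.14091809e+00, 7.72001666e-05, 1.39188103e+00]), 'wrist_force': array([0.64978603, 0.16194526, 2.2430695 ]), 'moment': array([-0.06438424, -0.13068449, -0.02494263]), 'gripper_force': 1.4730237610638142, 'opening': 0.0137830610895995}
```

View pics/c4.png

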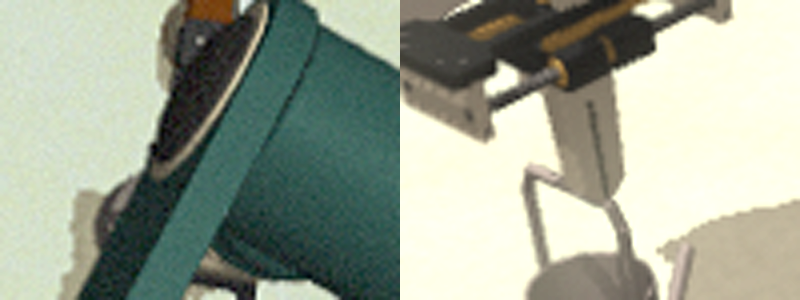

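```bash
python3 - <<'E'
from h import *
print("tcp",proj("scene",[.5155,-.281,.108]),proj("top",[.5155,-.281,.108]))
a=-.18; m=np.array([.5115,-.3025,0]); y=np.array([-np.sin(a),np.cos(a),0])
for z,o in((.125,.038),(.125,-.038),(.055,.041),(.055,-.041)): print(o,z,proj("scene",m+y*o+[0,0,z]).round(1),proj("top",m+y*o+[0,0,z]).round(1))
for n in("top","scene"): print(n, proj(n,[m+np.array([.04*np.cos(t),.04*np.sin(t),.055]) for t in(0,1.57,3.14,4.71)]).round(1).tolist())
E
```

```text
tcp [[210.22638097 205.47614819]] [[437.71456385 253.45684828]]
0.038 0.125 [[213.7 201.5]] [[432.9 251.9]]
-0.038 0.125 [[192.8 191. ]] [[464.  257.2]]
0.041 0.055 [[219.1 227.2]] [[425.1 253.6]]
-0.041 0.055 [[197.2 215.3]] [[456.6 258.9]]
top [[440.3, 240.7], [425.3, 256.4], [441.3, 271.8], [456.3, 256.1]]
scene [[196.8, 229.8], [220.9, 225.5], [218.5, 212.8], [195.3, 216.8]]
```

>>> send_rows(translation=[[0,0,0],[0,0,0],[0,0,0],[0,0,0],[0,0,0],[0,0,0],[0,0,0],[0,0,-0.01]], dr=[[0,0,0],[0,0,0],[0,0,0],[0,0,0],[0,0,0],[0,0,0],[0,0,0],[0,0,0]])

```text
clock: 4.3
eef_pos: [0.5147, -0.2805, 0.1124]
ee_rot: [-3.14, -0.001, 1.392]
wrist_force: [0.2, 0.2, -0.3]
opening: 0.005
gripper_force: 0.0
```

```bash
python3 - <<'E'
from h import *
print(monitor.read_state())
s=imaging.grab_frame("scene")[:,:,::-1]
a=crop(s,180,165,50,75,8)
cv2.imwrite("pics/c5.png",np.clip(a*1.6,0,255).astype('uint8'))
E
```

```text
{'clock': 4.3, 'qpos': array([-5.42446519e-01, -3.99968687e-02,  1.74007133e+00, -1.30703155e-04,
        1.44358048e+00, -3.63487734e-01]), 'joint_vel': array([-0.00294178, -0.04598532, -0.08683819, -0.00225187,  0.1435234 ,
        0.00016232]), 'effort': array([ 6.63393969e-02, -5.81710625e+01, -6.15979743e+01,  1.17403823e-01,
       -6.47703242e-01,  7.39383613e-04]), 'eef_pos': array([ 0.51466144, -0.28049228,  0.11238726]), 'ee_rot': array([-3.13961903e+00, -6.12074796e-04,  1.39185365e+00]), 'wrist_force': array([ 0.22137519,  0.21805993, -0.3387437 ]), 'moment': array([-0.04543152,  0.0659562 ,  0.02713088]), 'gripper_force': 0.0, 'opening': 0.0049594151230996026}
```

View pics/c5.png

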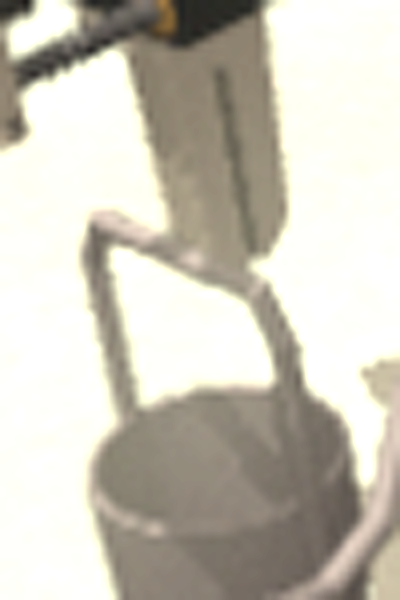

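```bash
python3 - <<'E'
from h import *
for P in([.5149,-.2821,.1984],[.5147,-.2805,.1124]):
  P=np.array(P); a=-.18; u=np.array([np.cos(a),np.sin(a),0])*.0235; print([proj("scene",P+k*u).round(1).tolist() for k in(-1,0,1)])
print(proj("scene",[.5147,-.2805,.122]),proj("scene",[.50,-.2805,.1124]))
E
cat *.txt 2>/dev/null | head
```

```text
[[[211.9, 166.3]], [[203.6, 170.4]], [[195.1, 174.6]]]
[[[218.1, 199.4]], [[210.3, 203.7]], [[202.3, 208.2]]]
[[209.65695519 200.1965428 ]] [[214.41206675 200.70070806]]
```

The crop shows the shut fingers ending just above the bar, at about (211,198) against a predicted (210,204). The real tips therefore sit about 20 mm higher than the reported TCP, so I'll reopen and go about 25 mm lower.

>>> send_rows(translation=[[0,0,0],[0,0,0],[0,0,0],[0,0,0],[0,0,0],[0,0,0],[0,0,0.044],[0,0,0.044]], dr=[[0,0,0],[0,0,0],[0,0,0],[0,0,0],[0,0,0],[0,0,0],[0,0,0],[0,0,0]], gripper=0.5)

```text
clock: 5.02
eef_pos: [0.5139, -0.28, 0.0834]
ee_rot: [-3.138, -0.001, 1.392]
wrist_force: [-0.9, -0.6, -1.6]
opening: 0.492
gripper_force: 0.0
```

>>> send_rows(translation=[[0,0,0],[0,0,0],[0,0,0],[0,0,0],[0,0,0],[0,0,0],[0,0,0],[0,0,0]], dr=[[0,0,0],[0,0,0],[0,0,0],[0,0,0],[0,0,0],[0,0,0],[0,0,0],[0,0,0]], gripper=1)

```text
clock: 5.68
eef_pos: [0.5154, -0.2808, 0.0873]
ee_rot: [3.141, 0.0, 1.392]
wrist_force: [0.6, 1.9, 1.2]
opening: 0.068
gripper_force: 49.8
```

Gripped at 50 N. Lifting, then over to in front of the hook.

>>> send_rows(translation=[[0,0,-0.03],[0,0,-0.06],[0,0,-0.095],[0,0,-0.13],[0,0,-0.13],[0,0,-0.13],[0,0,-0.13],[0,0,-0.13]], dr=[[0,0,0],[0,0,0],[0,0,0],[0,0,0],[0,0,0],[0,0,0],[0,0,0],[0,0,0]])

```text
clock: 6.35
eef_pos: [0.5148, -0.2805, 0.1634]
ee_rot: [-3.14, -0.001, 1.392]
wrist_force: [0.2, -0.3, -1.5]
opening: 0.067
gripper_force: 49.9
```

```bash
python3 -c "
from h import *
print(delta([.553,-.1335,.165],[np.pi,0,1.771]))"
```

```text
(array([ 0.2524,  0.0191, -0.0025]), array([-0.0006, -0.0004, -0.1207]))
```

>>> send_rows(translation=[[0.04,0.003,0],[0.08,0.006,0],[0.12,0.009,0],[0.16,0.012,0],[0.2,0.015,0],[0.23,0.018,0],[0.252,0.019,0],[0.252,0.019,0]], dr=[[0,0,-0.02],[0,0,-0.04],[0,0,-0.06],[0,0,-0.08],[0,0,-0.1],[0,0,-0.12],[0,0,-0.121],[0,0,-0.121]])

```text
clock: 7.02
eef_pos: [0.5535, -0.1321, 0.1641]
ee_rot: [-3.141, -0.001, 1.772]
wrist_force: [1.0, -0.2, -2.2]
opening: 0.069
gripper_force: 49.9
```

```bash
python3 - <<'E'
from h import *
print(delta([.553,-.1335,.165],[np.pi,0,1.771]))
s=imaging.grab_frame("scene")[:,:,::-1];t=imaging.grab_frame("top")[:,:,::-1]
a=np.hstack([crop(t,330,150,100,150,4),crop(s,180,150,100,150,4)])
cv2.imwrite("pics/c6.png",np.clip(a*1.5,0,255).astype('uint8'))
E
```

```text
(array([-0.0022, -0.0013, -0.0015]), array([-0.0003, -0.0003,  0.0004]))
```

View pics/c6.png

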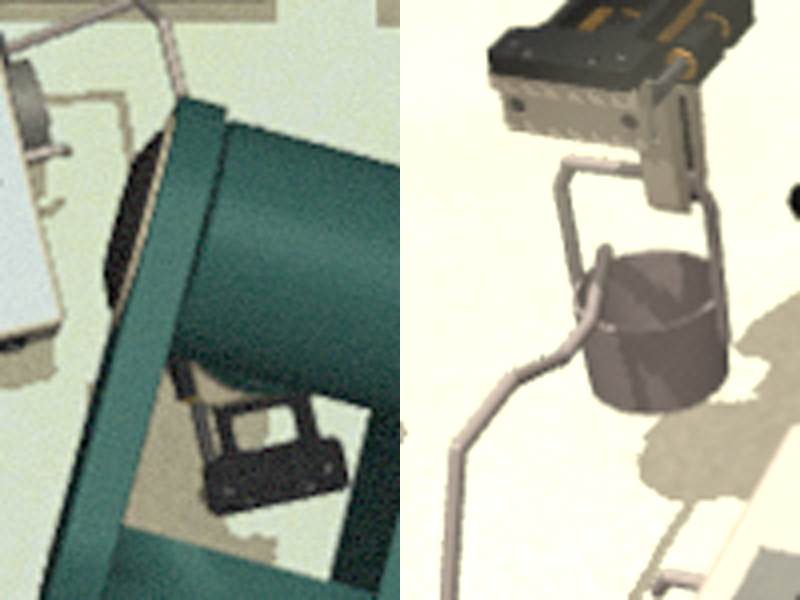

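The can hangs level from the fingers. In the scene crop the hook end is at (605,250), with the rod bending at (572,350) and (515,378). Checking the computed hook points against those bends.

```bash
python3 - <<'E'
from h import *
H=np.array([.631,-.1405,.159]);u=np.array([.98,.199,0])
print(proj("scene",[H-.04*u+[0,0,.021],H-.015*u,H+.015*u,H+.05*u+[0,0,.02]]).round(1).tolist())
t=H-H*[0,0,1]+.022*np.array([-.199,.98,0]); print(t, delta(t+[0,0,.165],[np.pi,0,1.771]))
E
```

```text
[[231.4, 210.0], [227.1, 225.8], [219.9, 234.6], [209.4, 236.8]]
[ 0.626622 -0.11894   0.      ] (array([ 0.0004,  0.1249, -0.001 ]), array([-0.0003, -0.    , -0.0001]))
```

>>> send_rows(translation=[[0,0.02,0],[0,0.04,0],[0,0.06,0],[0,0.08,0],[0,0.1,0],[0,0.12,0],[0,0.125,0],[0,0.125,0]], dr=[[0,0,0],[0,0,0],[0,0,0],[0,0,0],[0,0,0],[0,0,0],[0,0,0],[0,0,0]])

```text
clock: 7.78
eef_pos: [0.6276, -0.1188, 0.1645]
ee_rot: [-3.141, -0.0, 1.772]
wrist_force: [0.2, -0.1, -2.2]
opening: 0.069
gripper_force: 49.9
```

>>> send_rows(translation=[[0,0,0.01],[0,0,0.02],[0,0,0.03],[0,0,0.04],[0,0,0.047],[0,0,0.054],[0,0,0.06],[0,0,0.06]], dr=[[0,0,0],[0,0,0],[0,0,0],[0,0,0],[0,0,0],[0,0,0],[0,0,0],[0,0,0]])

```text
clock: 8.45
eef_pos: [0.6266, -0.119, 0.1282]
ee_rot: [-3.141, -0.0, 1.772]
wrist_force: [-0.4, 0.1, -2.0]
opening: 0.069
gripper_force: 49.9
```

>>> send_rows(translation=[[0,0,0.001],[0,0,0.002],[0,0,0.003],[0,0,0.004],[0,0,0.005],[0,0,0.005],[0,0,0.005],[0,0,0.005]], dr=[[0,0,0],[0,0,0],[0,0,0],[0,0,0],[0,0,0],[0,0,0],[0,0,0],[0,0,0]])

```text
clock: 9.12
eef_pos: [0.6269, -0.119, 0.1261]
ee_rot: [3.142, 0.0, 1.772]
wrist_force: [-0.7, -0.4, -2.1]
opening: 0.068
gripper_force: 49.9
```

>>> send_rows(translation=[[0,0,0.001],[0,0,0.002],[0,0,0.003],[0,0,0.004],[0,0,0.005],[0,0,0.005],[0,0,0.005],[0,0,0.005]], dr=[[0,0,0],[0,0,0],[0,0,0],[0,0,0],[0,0,0],[0,0,0],[0,0,0],[0,0,0]])

```text
clock: 9.78
eef_pos: [0.6273, -0.1189, 0.124]
ee_rot: [3.14, 0.0, 1.772]
wrist_force: [-0.9, 1.9, 5.4]
opening: 0.068
gripper_force: 49.9
```

```bash
python3 - <<'E'
from h import *
t=imaging.grab_frame("scene")[:,:,::-1]
s=t
a=np.hstack([crop(s,180,160,100,100,4),crop(s,205,185,50,50,8)])
cv2.imwrite("pics/c7.png",np.clip(a*1.5,0,255).astype('uint8'))
E
```

```text
(no output)
```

View pics/c7.png

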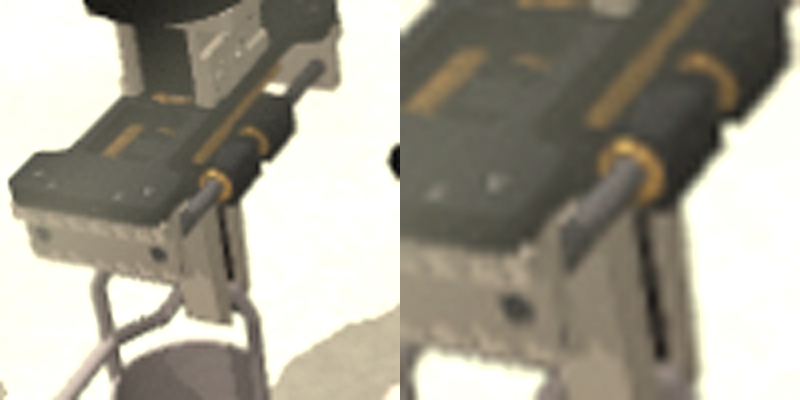

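The wrist force switched from -2 N to +5.4 N at bar height 0.162. The crop shows the rod running under the bar, between bail and rim, so the bar is seated. I'll release partway and rise.

>>> send_rows(translation=[[0,0,0],[0,0,0],[0,0,0],[0,0,0],[0,0,0],[0,0,0],[0,0,-0.01],[0,0,-0.03]], dr=[[0,0,0],[0,0,0],[0,0,0],[0,0,0],[0,0,0],[0,0,0],[0,0,0],[0,0,0]], gripper=0.6)

```text
clock: 10.5
eef_pos: [0.6263, -0.1189, 0.1403]
ee_rot: [-3.14, -0.001, 1.772]
wrist_force: [-0.1, 0.5, 0.4]
opening: 0.397
gripper_force: 0.0
```

>>> send_rows(translation=[[0,0,-0.03],[0,0,-0.06],[0,0,-0.1],[0,0,-0.15],[0,0,-0.19],[0,0,-0.19],[0,0,-0.19],[0,0,-0.19]], dr=[[0,0,0],[0,0,0],[0,0,0],[0,0,0],[0,0,0],[0,0,0],[0,0,0],[0,0,0]])

```text
clock: 11.17
eef_pos: [0.6268, -0.119, 0.2551]
ee_rot: [3.142, 0.0, 1.772]
wrist_force: [0.1, -0.3, -1.0]
opening: 0.4
gripper_force: 0.0
```

```bash
python3 - <<'E'
from h import *
print(delta([.428,.148,.16],[np.pi,0,.64]))
for n in("scene","top"): cv2.imwrite(f"pics/{n}8.png",imaging.grab_frame(n)[:,:,::-1])
# compare hung can with expectation: bright-free check by can-colored mask
im=cv2.imread("pics/scene8.png"); H=np.array([.631,-.1405,0]);print(proj("scene",H+[0,0,.163]),proj("scene",H+[0,0,.093]),proj("scene",H+[0,0,.038]))
d=cv2.absdiff(im,cv2.imread("pics/scene0.png")).max(2)>40
m=np.zeros_like(d); m[200:330,180:280]=d[200:330,180:280]
n,l,st,c=cv2.connectedComponentsWithStats(m.astype('uint8')); print(sorted(st.tolist(),key=lambda r:-r[4])[1:5])
E
```

```text
(array([ 0.5022, -0.2356,  0.1585]), array([0.    , 0.    , 0.3603]))
[[223.24730874 228.45074222]] [[228.27050544 256.74405196]] [[231.95207827 277.15841978]]
[[207, 229, 45, 71, 1943], [191, 200, 36, 49, 928], [245, 233, 35, 60, 704]]
```

The image change at scene x 207–252, y 229–300 matches the can hanging on the hook (predicted centre x about 229). On to the knob.

>>> send_rows(translation=[[0.06,-0.025,0],[0.12,-0.05,0],[0.19,-0.08,0],[0.25,-0.11,0.02],[0.31,-0.14,0.05],[0.38,-0.17,0.09],[0.44,-0.21,0.13],[0.5,-0.235,0.158]], dr=[[0,0,0.039],[0,0,0.078],[0,0,0.117],[0,0,0.156],[0,0,0.195],[0,0,0.234],[0,0,0.273],[0,0,0.312]], gripper=0.5)

```text
clock: 11.93
eef_pos: [0.4423, 0.1272, 0.1704]
ee_rot: [-3.141, 0.001, 0.794]
wrist_force: [0.6, 0.6, -0.2]
opening: 0.498
gripper_force: 0.0
```

```bash
python3 -c "
from h import *
print(delta([.4285,.148,.06],[np.pi,0,.64]))"
```

```text
(array([ 0.0088, -0.0405,  0.184 ]), array([-0.0002,  0.0004,  0.0489]))
```

>>> send_rows(translation=[[0,0,0],[0,0,0],[0,0,0.05],[0,0,0.1],[0,0,0.15],[0,0,0.16],[0,0,0.16],[0,0,0.16]], dr=[[0,0,0.03],[0,0,0.049],[0,0,0.049],[0,0,0.049],[0,0,0.049],[0,0,0.049],[0,0,0.049],[0,0,0.049]])

```text
clock: 12.6
eef_pos: [0.4445, 0.1264, 0.0774]
ee_rot: [-3.142, -0.0, 0.646]
wrist_force: [-0.3, -0.1, 1.2]
opening: 0.503
gripper_force: 0.0
```

```bash
python3 -c "
from h import *
print(delta([.4285,.148,.016],[np.pi,0,.64]))"
```

```text
(array([ 0.0003, -0.0448,  0.1023]), array([-0.    , -0.    ,  0.0019]))
```

>>> send_rows(translation=[[0,-0.022,0],[0,-0.045,0],[0,-0.045,0.03],[0,-0.045,0.06],[0,-0.045,0.08],[0,-0.045,0.08],[0,-0.045,0.08],[0,-0.045,0.08]], dr=[[0,0,0.002],[0,0,0.002],[0,0,0.002],[0,0,0.002],[0,0,0.002],[0,0,0.002],[0,0,0.002],[0,0,0.002]])

```text
clock: 13.27
eef_pos: [0.4288, 0.148, 0.0299]
ee_rot: [3.141, -0.001, 0.639]
wrist_force: [-0.1, -1.0, 1.5]
opening: 0.5
gripper_force: 0.0
```

>>> send_rows(translation=[[0,0,0.005],[0,0,0.01],[0,0,0.015],[0,0,0.02],[0,0,0.025],[0,0,0.027],[0,0,0.027],[0,0,0.027]], dr=[[0,0,0],[0,0,0],[0,0,0],[0,0,0],[0,0,0],[0,0,0],[0,0,0],[0,0,0]])

```text
clock: 13.93
eef_pos: [0.428, 0.1479, 0.0122]
ee_rot: [-3.141, 0.0, 0.64]
wrist_force: [-0.4, -0.3, 0.5]
opening: 0.501
gripper_force: 0.0
```

>>> send_rows(translation=[[0,0,0.003],[0,0,0.006],[0,0,0.009],[0,0,0.012],[0,0,0.012],[0,0,0.012],[0,0,0.012],[0,0,0.012]], dr=[[0,0,0],[0,0,0],[0,0,0],[0,0,0],[0,0,0],[0,0,0],[0,0,0],[0,0,0]])

```text
clock: 14.6
eef_pos: [0.4281, 0.148, 0.0051]
ee_rot: [3.142, -0.0, 0.64]
wrist_force: [0.2, 1.3, -0.0]
opening: 0.5
gripper_force: 0.0
```

>>> send_rows(translation=[[0,0,0],[0,0,0],[0,0,0],[0,0,0],[0,0,0],[0,0,0],[0,0,0],[0,0,0]], dr=[[0,0,0],[0,0,0],[0,0,0],[0,0,0],[0,0,0],[0,0,0],[0,0,0],[0,0,0]], gripper=1, force=50)

```text
clock: 15.27
eef_pos: [0.4281, 0.148, 0.0051]
ee_rot: [-3.142, -0.0, 0.64]
wrist_force: [0.5, 0.2, 1.1]
opening: 0.145
gripper_force: 50.0
```

Gripped at 13.5 mm, the width of the grip bar. I'll refine the knob and shaft centres from the first pictures by contour fits.

```bash
python3 - <<'E'
from h import *
t=cv2.imread("pics/top0.png").astype(int); g=t.max(2)
def fit(mask,x0,y0,rej):
    cs,_=cv2.findContours(mask.astype('uint8'),cv2.RETR_EXTERNAL,cv2.CHAIN_APPROX_NONE)
    p=max(cs,key=len)[:,0].astype(float)
    for _ in range(8):
        A=np.c_[2*p,np.ones(len(p))]; s=np.linalg.lstsq(A,(p**2).sum(1),rcond=None)[0]; r=np.sqrt(s[2]+s[0]**2+s[1]**2)
        e=abs(np.hypot(*(p-s[:2]).T)-r); k=e<max(rej,np.percentile(e,85)); 
        if k.all():break
        p=p[k]
    return s[:2]+[x0,y0],r,len(p)
for th in(55,70,85):
    c,r,n=fit(g[270:305,247:287]<th,247,270,.7); print("knob",th,c,r,n,plane("top",c,.01)[:2],plane("top",c,.02)[:2])
b=t[200:235,270:312]; d=b[:,:,2]-b[:,:,0]   # R-B
print(np.percentile(d,[5,50,90,98])); bg=np.median(d)
m=cv2.morphologyEx((((d-bg)>12)|(b.max(2)<110)).astype('uint8'),cv2.MORPH_CLOSE,np.ones((3,3)))
m[:14]=m[:14]*(d[:14]-bg>12)
for r in m[8:28,10:34]: print(''.join('.#'[v] for v in r))
E
```

```text
knob 55 [266.28611279 290.59639834] 8.804395272226591 45 [0.42800175 0.15094259] [0.42818197 0.14967014]
knob 70 [266.23517922 290.73010345] 8.92928012623241 45 [0.42765044 0.15107827] [0.42783362 0.14980467]
knob 85 [266.25171591 290.83718242] 9.18500622105498 46 [0.42736757 0.1510349 ] [0.42755314 0.14976167]
[-5. -2. 10. 17.]
........................
........................
........................
..........##............
.........###............
.........###............
.........###............
.........###............
.........####...........
......#########.........
......##########........
.....###########........
.....###########........
.....############.......
.....############.......
......###########.......
......###########.......
......##########........
........#####...........
........................
```

```bash
python3 - <<'E'
from h import *
s=cv2.imread("pics/scene0.png").astype(int)
P=np.array([.6005,.0793,.096])
for y in(-.2,-.1,0,.1,.2): print(y,proj("scene",P+.026*np.array([np.cos(y),np.sin(y),0])).round(1),proj("top",P+.026*np.array([np.cos(y),np.sin(y),0])).round(1))
print(proj("scene",P),proj("scene",P+[0,0,.025]),proj("top",P),proj("top",P+[0,0,.025]))
b=s[262:298,315:350]; 
for r in b.mean(2).astype(int): print(' '.join('%3d'%v for v in r[5:32]))
E
```

```text
-0.2 [[323.5 288.7]] [[292.6 211.1]]
-0.1 [[324.6 289.3]] [[291.6 210.9]]
0 [[325.8 289.8]] [[290.6 210.9]]
0.1 [[327.1 290.2]] [[289.5 211. ]]
0.2 [[328.5 290.5]] [[288.5 211.1]]
[[332.41697635 281.19233076]] [[332.45820931 271.0296376 ]] [[290.60972715 221.24890064]] [[289.86213985 219.8532723 ]]
156 152 152 157 158 166 169 168 168 167 167 167 167 166 166 167 167 167 166 160 152 128 104 102 112 121 123
151 150 149 155 153 156 155 151 158 159 164 167 166 165 165 166 167 166 166 166 166 157 138 123 116 107 106
160 161 161 161 159 155 150 148 155 156 159 158 152 147 155 157 164 167 168 169 168 168 164 155 143 134 127
161 160 161 162 162 161 161 163 163 161 158 154 150 148 155 155 159 159 154 154 158 158 164 168 160 159 156
161 162 160 160 161 161 161 160 161 162 161 161 160 162 162 160 158 156 151 152 155 155 158 159 152 151 156
161 161 161 161 161 160 162 160 161 161 161 160 161 161 160 161 160 161 160 162 162 161 157 156 151 151 155
160 161 160 160 161 160 160 160 161 161 160 161 161 160 161 160 160 160 161 161 161 159 161 162 161 161 162
161 160 160 161 161 160 160 160 161 161 161 
[... 2387 characters left out ...]
 161 161 162 161 161 160 161 161 161 160 160 161 161
161 160 161 160 160 158 150 141 139 155 161 160 160 161 161 161 161 161 161 161 161 161 160 161 161 162 162
160 160 161 161 160 161 161 160 160 161 161 162 161 161 160 160 160 162 160 161 160 160 160 161 160 161 160
162 162 161 161 161 161 161 161 162 162 161 161 160 161 161 162 160 161 161 161 161 160 161 160 160 161 160
157 161 162 161 162 161 161 160 161 160 161 161 161 161 160 161 161 160 161 161 161 160 161 160 160 161 161
127 130 134 142 134 146 158 162 161 161 160 160 162 161 160 162 160 161 161 162 162 160 162 161 161 161 161
101 100 104 112 106 116 127 134 136 148 151 159 161 161 162 162 160 162 162 161 162 162 162 161 160 162 161
```

>>> send_rows(translation=[[0,0,-0.04],[0,0,-0.1],[0,0,-0.16],[0,0,-0.22],[0,0,-0.26],[0,0,-0.26],[0,0,-0.26],[0,0,-0.26]], dr=[[0,0,0],[0,0,0],[0,0,0],[0,0,0],[0,0,0],[0,0,0],[0,0,0],[0,0,0]])

```text
clock: 15.93
eef_pos: [0.4278, 0.1479, 0.16]
ee_rot: [-3.141, 0.001, 0.64]
wrist_force: [-0.4, -0.2, -0.7]
opening: 0.145
gripper_force: 50.0
```

```bash
python3 -c "
from h import *
print(delta([.5985,.08,.155],[np.pi,0,.03]))"
```

```text
(array([0.1608, 0.2606, 0.008 ]), array([-0.    ,  0.0004,  0.1941]))
```

>>> send_rows(translation=[[0.04,0.065,0],[0.08,0.13,0],[0.12,0.195,0],[0.161,0.26,0],[0.161,0.26,0],[0.161,0.26,0.008],[0.161,0.26,0.008],[0.161,0.26,0.008]], dr=[[0,0,0.035],[0,0,0.07],[0,0,0.105],[0,0,0.14],[0,0,0.175],[0,0,0.194],[0,0,0.194],[0,0,0.194]])

```text
clock: 16.6
eef_pos: [0.5979, 0.0804, 0.1543]
ee_rot: [3.141, 0.003, 0.032]
wrist_force: [-0.6, -0.7, -1.4]
opening: 0.147
gripper_force: 50.0
```

```bash
python3 - <<'E'
from h import *
print(delta([.5985,.08,.135],[np.pi,0,.03]))
s=imaging.grab_frame("scene")[:,:,::-1];
cv2.imwrite("pics/c9.png",np.clip(crop(s,290,215,80,80,7)*1.7,0,255).astype('uint8'))
E
```

```text
(array([0.001 , 0.0007, 0.0322]), array([0.    , 0.001 , 0.0007]))
```

View pics/c9.png

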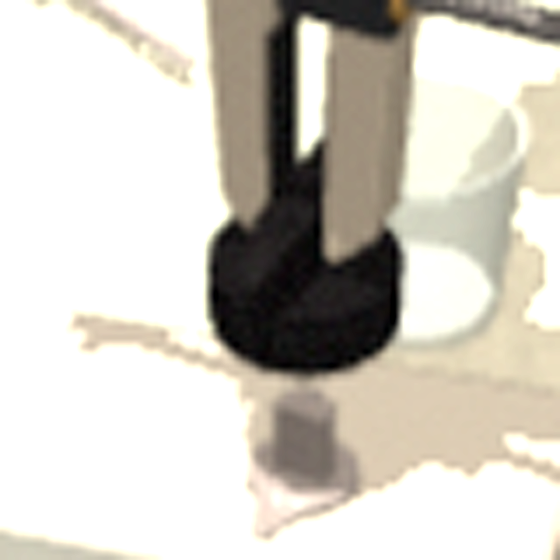

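The knob sits right above the shaft: skirt centre x 306 against shaft x 304 in the crop, with its pointer on the tab's side, towards the camera. Now checking the depth direction numerically.

```bash
python3 - <<'E'
from h import *
s=imaging.grab_frame("scene").astype(int).mean(2)
print("col333",[(r,int(s[r,331:336].mean())) for r in range(262,284)])
for r in(250,254,257): print("row",r,s[r,316:352].astype(int).tolist())
e=monitor.read_state()['eef_pos'];print(e)
# predicted bottom edge of skirt if knob axis at shaft P or at TCP
th=np.linspace(0,2*np.pi,73)
for P in([.600,.080],[.5985,.0795],[.596,.080],[.603,.08]):
    q=proj("scene",[[P[0]+.025*np.cos(a),P[1]+.025*np.sin(a),e[2]-.005] for a in th]); w=proj("scene",[[P[0]+.008*np.cos(a),P[1]+.008*np.sin(a),.121] for a in th])
    print(P,"knob bottom",q.max(0).round(1),q.min(0).round(1),"tip",w.min(0).round(1),w.max(0).round(1))
E
```

```text
col333 [(262, 11), (263, 12), (264, 9), (265, 9), (266, 9), (267, 9), (268, 83), (269, 112), (270, 101), (271, 89), (272, 87), (273, 84), (274, 74), (275, 66), (276, 65), (277, 64), (278, 65), (279, 64), (280, 64), (281, 64), (282, 68), (283, 79)]
row 250 [192, 190, 191, 143, 66, 17, 19, 17, 19, 19, 22, 22, 21, 22, 19, 13, 12, 8, 7, 6, 68, 96, 90, 74, 62, 44, 17, 12, 13, 12, 15, 84, 137, 149, 147, 146]
row 254 [192, 191, 191, 117, 32, 18, 20, 17, 20, 23, 23, 15, 12, 9, 7, 10, 7, 10, 10, 13, 17, 17, 12, 14, 15, 12, 11, 12, 9, 15, 11, 69, 140, 155, 156, 155]
row 257 [191, 189, 188, 116, 31, 10, 9, 11, 17, 11, 11, 10, 7, 6, 7, 5, 12, 16, 18, 20, 20, 18, 18, 19, 20, 19, 19, 15, 12, 10, 7, 69, 140, 156, 156, 156]
[0.59805935 0.08072921 0.15577159]
[0.6, 0.08] knob bottom [347.  267.5] [318.9 249.6] tip [328.5 268.1] [337.3 273.9]
[0.5985, 0.0795] knob bottom [347.2 266.9] [319.1 249.1] tip [328.7 267.6] [337.4 273.3]
[0.596, 0.08] knob bottom [348.  266.2] [320.  248.4] tip [329.6 266.9] [338.3 272.6]
[0.603, 0.08] knob bottom [346.3 268.5] [318.1 250.6] tip [327.8 269.1] [336.6 274.9]
```

>>> send_rows(translation=[[0.0025,0,0.01],[0.0025,0,0.02],[0.0025,0,0.03],[0.0025,0,0.037],[0.0025,0,0.043],[0.0025,0,0.043],[0.0025,0,0.043],[0.0025,0,0.043]], dr=[[0,0,0],[0,0,0],[0,0,0],[0,0,0],[0,0,0],[0,0,0],[0,0,0],[0,0,0]])

```text
clock: 17.37
eef_pos: [0.6003, 0.0805, 0.1307]
ee_rot: [-3.142, -0.0, 0.03]
wrist_force: [0.7, 0.8, -0.0]
opening: 0.145
gripper_force: 50.0
```

>>> send_rows(translation=[[0,0,0.002],[0,0,0.004],[0,0,0.006],[0,0,0.008],[0,0,0.01],[0,0,0.01],[0,0,0.01],[0,0,0.01]], dr=[[0,0,0],[0,0,0],[0,0,0],[0,0,0],[0,0,0],[0,0,0],[0,0,0],[0,0,0]])

```text
clock: 18.03
eef_pos: [0.6002, 0.0805, 0.1245]
ee_rot: [-3.142, -0.0, 0.03]
wrist_force: [0.5, 0.4, -0.3]
opening: 0.149
gripper_force: 50.0
```

>>> send_rows(translation=[[0,0,0.001],[0,0,0.002],[0,0,0.003],[0,0,0.004],[0,0,0.005],[0,0,0.005],[0,0,0.005],[0,0,0.005]], dr=[[0,0,0],[0,0,0],[0,0,0],[0,0,0],[0,0,0],[0,0,0],[0,0,0],[0,0,0]])

```text
clock: 18.7
eef_pos: [0.6002, 0.0805, 0.1214]
ee_rot: [3.142, 0.0, 0.03]
wrist_force: [-0.6, 0.5, -1.7]
opening: 0.147
gripper_force: 50.0
```

>>> send_rows(translation=[[0,0,0.002],[0,0,0.004],[0,0,0.006],[0,0,0.008],[0,0,0.01],[0,0,0.011],[0,0,0.011],[0,0,0.011]], dr=[[0,0,0],[0,0,0],[0,0,0],[0,0,0],[0,0,0],[0,0,0],[0,0,0],[0,0,0]])

```text
clock: 19.37
eef_pos: [0.6001, 0.0805, 0.1147]
ee_rot: [-3.142, 0.0, 0.03]
wrist_force: [-1.6, 0.2, -2.1]
opening: 0.144
gripper_force: 50.0
```

Sliding on freely, with only about 1.6 N of side force. On to home (TCP about 0.112) and then pressing.

>>> send_rows(translation=[[0,0,0.001],[0,0,0.003],[0,0,0.005],[0,0,0.007],[0,0,0.009],[0,0,0.01],[0,0,0.01],[0,0,0.01]], dr=[[0,0,0],[0,0,0],[0,0,0],[0,0,0],[0,0,0],[0,0,0],[0,0,0],[0,0,0]])

```text
clock: 20.03
eef_pos: [0.6003, 0.0805, 0.1091]
ee_rot: [-3.142, -0.0, 0.03]
wrist_force: [-3.1, 2.0, 5.1]
opening: 0.144
gripper_force: 50.0
```

>>> send_rows(translation=[[0,0,0.001],[0,0,0.003],[0,0,0.005],[0,0,0.006],[0,0,0.006],[0,0,0.006],[0,0,0.006],[0,0,0.006]], dr=[[0,0,0],[0,0,0],[0,0,0],[0,0,0],[0,0,0],[0,0,0],[0,0,0],[0,0,0]])

```text
clock: 20.7
eef_pos: [0.6004, 0.0806, 0.1059]
ee_rot: [-3.142, -0.001, 0.03]
wrist_force: [-5.3, 0.9, 8.9]
opening: 0.144
gripper_force: 50.0
```

>>> send_rows(translation=[[0,0,0.001],[0,0,0.002],[0,0,0.003],[0,0,0.003],[0,0,0.003],[0,0,0.003],[0,0,0.003],[0,0,0.003]], dr=[[0,0,0],[0,0,0],[0,0,0],[0,0,0],[0,0,0],[0,0,0],[0,0,0],[0,0,0]])

```text
clock: 21.37
eef_pos: [0.6007, 0.0806, 0.1057]
ee_rot: [-3.141, -0.002, 0.03]
wrist_force: [-8.7, 0.3, 20.5]
opening: 0.146
gripper_force: 50.0
```

```bash
python3 - <<'E'
from h import *
s=imaging.grab_frame("scene")[:,:,::-1].copy(); a=cv2.imread("pics/scene8.png"); z=cv2.imread("pics/scene0.png"); b=cv2.imread("pics/top0.png"); t=imaging.grab_frame("top")[:,:,::-1].copy()
D=lambda p,q,x0,x1,y0,y1: round(float(cv2.absdiff(p,q)[y0:y1,x0:x1].mean()),1)
print("can",D(s,a,207,252,235,300),D(z,a,207,252,235,300),"bottle",D(s,z,140,173,220,272),"beaker",D(s,z,336,366,226,264),"vials",D(s,z,453,485,334,398),D(t,b,178,208,200,242))
print(monitor.read_state()['wrist_force'])
E
```

```text
can 15.3 64.3 bottle 16.9 beaker 51.7 vials 19.8 14.1
[-9.16971136  1.18480522 21.54311161]
```

```bash
python3 - <<'E'
from h import *
s=imaging.grab_frame("scene")[:,:,::-1].copy(); a=cv2.imread("pics/scene8.png"); z=cv2.imread("pics/scene0.png")
def tm(ref,x0,x1,y0,y1):
    r=cv2.matchTemplate(s[y0-12:y1+12,x0-12:x1+12],ref[y0:y1,x0:x1],cv2.TM_CCOEFF_NORMED); _,v,_,l=cv2.minMaxLoc(r); return round(v,2),l[0]-12,l[1]-12
print("can",tm(a,207,252,240,300),"bottle",tm(z,140,173,220,272),"beaker",tm(z,336,366,226,264),"beaker/low",tm(z,345,366,240,264),"va",tm(z,453,473,334,364),"vb",tm(z,463,485,366,398))
E
```

```text
can (0.96, 1, 0) bottle (1.0, 0, 0) beaker (0.2, -12, -12) beaker/low (0.44, 2, -2) va (1.0, 0, 0) vb (1.0, 0, 0)
```

The can is hanging and the bottle and vials haven't moved. The beaker is mostly hidden by the gripper, but the last crop showed it standing in place. Handing in.

```bash
python3 -c "
from cell import ticket
print(ticket.close_job())"
```

```text
the job is handed in; nothing more can be done
None
```

I handed the job in at about 22 s on the robot clock: the can hangs on the hook, and the knob is home on the D-shaft, held against the stop at about 21 N. The bottle and vials had not moved; the beaker was mostly hidden from the camera at the end, but stood in place in the last clear view.

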